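# Lock the microscope control unit to its sloping console rail

### The arm

A 6-joint arm with a two-finger parallel gripper is mounted at the origin on the work surface. World frame = base frame: x ahead of the robot, y to its left, z up, the work surface at z = 0. Lengths are in m, angles in degrees, forces in N, time in s.
With the tool pointing down it reaches from about 0.275 to 0.725 m from the base axis. Payload 15.9 kg.
Tool frame: the origin (TCP) lies at the very end of the fingers, on their centre line; the grasp point (between the pads) lies 19 mm behind it; z points along the fingers, y is the direction in which the jaws open and shut (so a half turn about z gives the same grasp; the last joint's range is limited). The gripper opens to 85 mm and grips with 20 to 120 N. Pads are 22 mm wide; open, the fingers measure 114 mm over their backs; the gripper's body (76 mm by 85 mm) begins 54 mm behind the grasp point. The pads swing forward as they close: fully open they stand 13 mm farther back than shut.
Start: joints at [0, 12.198, -1.971, 75.831, 0, 90], TCP at [0.5, -0, 0.231] pointing down, gripper open.
Joint ranges: [-170.91, 170.91], [-42.67, 98.43], [-65.05, 77.54], [-120.47, 116.71], [-90, 82.35], [-180, 180]. Speed limits (degrees/s): [108.29, 108.29, 136.94, 147.25, 180, 180].

### API

Orientations are given as a 3x3 rotation matrix whose columns are the frame's x, y, z axes.
In Python, from plant import r gives the robot as it stands.
- The arm moves only by the tool jog_arm, never from a script. Its argument "series" is a list of rows, each an object with "linear": the shift along the tool's x, y, z in mm, a list of three; "delta_rot": the turn, a rotation vector about the tool's x, y, z in degrees, a list of three; "jaw": the opening, from -1 (shut) to 1 (fully open). In form: [{"linear": [dx, dy, dz], "delta_rot": [rx, ry, rz], "jaw": jaw}, ...]. A call has 1 to 12 rows; each row is the pose to reach, as a shift and turn from the pose commanded when the call began, along the tool's axes at that moment; what a row does not reach only later rows make up. A row lasts 1/12 s, in which the tool goes at most 41.7 mm and 7.16 degrees, less where a joint would pass 70% of its speed; a pose out of reach is approached as far as the arm can. A call with a gripper value outside its range is refused whole. The fingers move at their own pace and stop on an object; "grip_force" is the grip in N (left out, the last holds). Time passes only in rows, so rows that repeat a pose let the fingers close. It gives the time, the measured TCP pose, the force and the opening at its end, in the units of the state.
- r.read_state(): the state, without advancing time (a new reading comes with each control period).
- r.grab_frame(name): name is "scene" or "side" or "wrist"; returns a dict with "color" (384x512x3 uint8, blue, green, red), "z_map" (384x512 float32, m along the optical axis (not along the pixel's ray), 0 where there is no reading), "fx", "fy", "cx", "cy" (pixels), "k1" (the pictures are not rectified: a ray, as slopes to the right and down, at radius r is drawn at 1 + k1 r^2 times it, then the intrinsics apply), "camera_from_world" (4x4, takes a point from world to camera coordinates). Camera axes: x right, y up, looking along -z (the intrinsics and any distortion apply to the point x, -y, -z); pixel columns grow to the right and rows downward; lengths in m; the calibration is good to about 2 mm. A picture is of the moment at which its call begins.
- r.job_done(): hands the job in, once; it reports no verdict.
The state is a dict: "time_s": time; "joint_pos": joint angles; "joint_velocities": joint speeds; "joint_efforts": joint torques, N m; "tool_pos": TCP position; "eef_rot": TCP orientation; "contact_force": force on the tool from outside, world axes, zero at the start; "moment": the same for the moment, N m; "width": finger opening in m.
Only numpy, scipy, OpenCV 4.12 (cv2) and the standard library are available. Lean on these libraries where they do the work, as an engineer would, in place of code of your own. Each camera call takes 0.05 s, during which the arm holds its last target. There are 200 camera calls.

### The job

Fix the microscope's control unit to the sloping slotted rail with the orange wing bolt that waits in the white accessory block: put the bolt's hammer head through the oblong hole in the unit's foot and into the slot of the rail, press it in against its spring collar, and give it a quarter turn so that the head catches under the lips of the slot and the wing stands square across the rail. Do not push the control unit along the rail, and leave the other things where they are.

Things in the scene. Friction and masses are not known exactly. Their poses are not given: they have to be found in the camera images.
- wing_bolt: Loose hammer-head bolt, 81 mm long, 0.26 kg, upright in a pocket of the white block, turned any way. Origin: on its axis at the head's upper (bearing) face. z: from head to wing; x: length of head and of wing (half turn: same). Steel head 38 (x) by 18 (y) mm, corners cut, z -10 to 0, then a nose tapering to 30 by 11 at z -15. Shank 12 mm thick. In the block its origin is 26 mm above the bench.
- wing_grip (a point): Middle of the bolt's orange wing, on the axis, 50 mm above the head's bearing face; axes as of the bolt. The wing is a flat bar with dark inlays, 72 mm long (x), 16 mm thick (y), 36 mm high (bolt z 30 to 66): grip it across the 16 mm. Below it a hub 27 mm across, bolt z 21 to 30.
- collar (a joint): Travel of the bolt's spring collar, 0 (free) to 0.005 m. The collar is an aluminium disc 60 mm across, 6 mm thick, that turns with the bolt; free, its underside is 10 mm above the head's bearing face. Pushed up the shank it needs 4 N to start, 1.5 N per mm more, 11.5 N at the end. In the block it rests on the block's top.
- rail: Fixed slotted aluminium channel, 50 mm wide and deep, 540 long, on two grey wedge stands. Origin: middle of the slotted face, on the slot's centre line, 105 mm above the bench. y: level, along the slot; x: up the slope, away from the robot; z: square out of the face, leaning 32 deg from vertical towards the robot. Slot 24 mm wide; lips z -6 to 0; behind them the channel is 44 wide, 41 deep.
- locked_unit: Second unit, with keys and screen, at the +y end of the rail: fixed, already locked by a bolt of the same kind whose wing stands across the rail; not part of the job. Origin and axes are those of the rail; its foot covers rail y 75 to 265 mm, its bolt stands at y 115.
- control_unit: Loose unit to be fixed, 0.85 kg: white housing with black dial on a 212 mm long steel saddle foot astride the rail. Origin: on the plane of the rail's slotted face, over the slot. Its frame is upright (z vertical) though its parts slope with the rail; y along the slot. Foot plate 6 mm thick, y -100 to 112 mm; housing from y 24 to 112, up to 51 mm (with the dial 68) out from the rail's face.
- bolt_hole (a point): Centre of the hole in the unit's foot, at the foot plate's upper surface, 6 mm out from the rail's face, over the slot, 60 mm to -y of the unit's origin. Hole 46 mm along the slot, 24 wide. Locked, the bolt's collar bears here, its spring pressed in 2 mm, and the head's bearing face lies under the lips 12 mm from this point; while turning it must be pushed deeper (up to 15 mm).
- block: White fixed accessory block, 200 (x) by 84 (y) by 36 mm high, with two round pockets 42 mm across and 30 mm deep on its long centre line, 52 mm either side of the middle. Origin: centre of its underside.
- support_post: Bystander in the other pocket: plain steel post with black rubber tip on a 60 mm wide flange, 76 mm tall above the block. Origin: centre of the flange's underside.
- slide_box: Bystander: blue slide box 98 by 82 by 34 mm on the bench. Origin: centre of its underside.
- oil_bottle: Bystander: small amber oil bottle with black cap, 38 mm across, 75 mm tall, on the bench. Origin: centre of its underside.
Not all that is in view belongs to the job. Leave any purple or red look-alike of the wing_bolt alone.

How it is judged:
By the outcome, as a careful person would: the job done as asked, in the order asked, and still so for the second after the job is handed in, with the robot touching nothing.
It also fails if it takes over 48 s, if anything falls off the work surface, if the arm or the gripper's body presses on something with over 40 N, if the wrist force passes 120 N, or if a joint passes its speed limit or range.

## Working session

There is one attempt and no reset: what is moved stays moved. The work goes in short steps, Python scripts to look and compute and a tool call to move; the robot and the scene stay as the last step left them, time stands still between calls to the robot, and variables do not carry over. Pictures are saved under pics/ and viewed, about 8 in all and at most 12, crops included, and the job is handed in when it is done.

Besides the shell and the picture viewer there is one more tool, called after ">>>" in YAML: its name, and indented under it one key for each argument. jog_arm: Moves the arm, as the interface text tells. Its arguments: {"type":"object","properties":{"series":{"type":"array"},"grip_force":{"type":"number"}},"required":["series"]}

```bash
mkdir -p pics; ls; cat > h.py <<'E'
import numpy as np, cv2, pickle, sys
sys.path.insert(0,'.')
def grab(r,name,tag):
    f=r.grab_frame(name); cv2.imwrite(f'pics/{tag}.png',f['color']); pickle.dump(f,open(f'pics/{tag}.pkl','wb')); return f
def load(tag): return pickle.load(open(f'pics/{tag}.pkl','rb'))
def rays(f,uv):
    uv=np.asarray(uv,float).reshape(-1,2)
    K=np.array([[f['fx'],0,f['cx']],[0,f['fy'],f['cy']],[0,0,1]])
    d=np.array([f['k1'],0,0,0,0],float)
    p=cv2.undistortPointsIter(uv.reshape(-1,1,2),K,d,None,None,(3,50,1e-10)).reshape(-1,2)
    return p
def world(f,uv,z):
    p=rays(f,uv); z=np.asarray(z,float).reshape(-1)
    c=np.c_[p[:,0]*z,-p[:,1]*z,-z,np.ones(len(z))]
    return (np.linalg.inv(f['camera_from_world'])@c.T).T[:,:3]
def cloud(f):
    h,w=f['z_map'].shape
    u,v=np.meshgrid(np.arange(w),np.arange(h))
    P=world(f,np.c_[u.ravel(),v.ravel()],f['z_map'].ravel()).reshape(h,w,3)
    P[f['z_map']<=0]=np.nan
    return P
def proj(f,X):
    X=np.atleast_2d(X); c=(f['camera_from_world']@np.c_[X,np.ones(len(X))].T).T
    x=c[:,0]/-c[:,2]; y=-c[:,1]/-c[:,2]; s=1+f['k1']*(x*x+y*y)
    return np.c_[f['fx']*x*s+f['cx'],f['fy']*y*s+f['cy']]
E
python3 - <<'E'
from h import *
from plant import r
print(r.read_state())
a=grab(r,'scene','s0');b=grab(r,'side','d0');c=grab(r,'wrist','w0')
for f in(a,b,c):print(f['fx'],f['k1'],np.linalg.inv(f['camera_from_world']).round(3).tolist())
cv2.imwrite('pics/all0.png',np.vstack([cv2.resize(np.hstack([a['color'],b['color']]),(800,300)),np.hstack([cv2.resize(c['color'],(400,300)),np.zeros((300,400,3),np.uint8)])]))
E
```

```text
pics
{'time_s': 0.0, 'joint_pos': array([ 5.69370869e-05,  1.22248560e+01, -2.00960492e+00,  7.58305051e+01,
       -7.87465413e-04,  8.99975051e+01]), 'joint_velocities': array([ 0.05819869, -0.00877881, -0.03278452,  0.0971207 ,  0.02858099,
        0.01435175]), 'joint_efforts': array([-1.43474466e-03, -6.86183596e+01,  4.87125492e+01,  1.75234705e-02,
       -1.83502889e-04, -7.31988712e-05]), 'tool_pos': array([ 4.99654645e-01, -3.84103692e-06,  2.30806245e-01]), 'eef_rot': array([[-4.45530887e-05,  9.99999356e-01, -1.13387081e-03],
       [ 9.99999999e-01,  4.45375323e-05, -1.37449910e-05],
       [-1.36944823e-05, -1.13387142e-03, -9.99999357e-01]]), 'contact_force': array([ 0.10176101, -0.77234399, -0.00766965]), 'moment': array([-0.00970056,  0.01299236, -0.04291469]), 'width': 0.0852870789988203}
370.9818165439293 -0.07652332708113872 [[0.842, -0.307, 0.443, 1.038], [0.539, 0.514, -0.668, -0.739], [-0.023, 0.801, 0.598, 0.703], [0.0, 0.0, 0.0, 1.0]]
434.47620114793745 0.03049700941454397 [[0.998, 0.021, -0.063, 0.5], [-0.063, 0.606, -0.793, -0.992], [0.021, 0.795, 0.606, 0.81], [0.0, 0.0, 0.0, 1.0]]
285.0787629309016 0.0016716534798893953 [[1.0, -0.001, 0.001, 0.5], [0.0, 0.949, 0.317, 0.081], [-0.002, -0.317, 0.949, 0.373], [0.0, 0.0, 0.0, 1.0]]
```

View pics/all0.png

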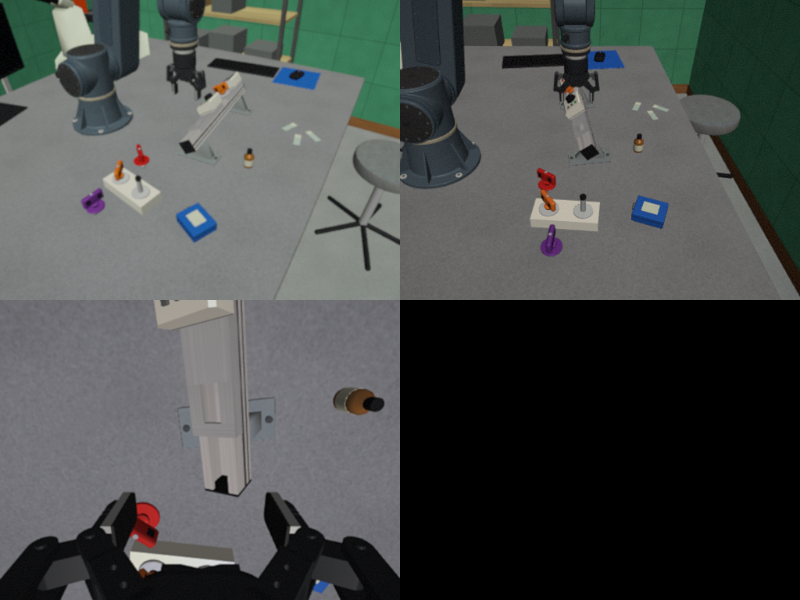

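The overview shows the orange bolt in the white block at side (548,202), with the post beside it. The red look-alike is at (545,180) and the purple one at (551,242), both standing on the bench. The orange bolt on the locked unit, at (575,90), is not part of the job. The one in the block fits the description. I'll confirm it in a crop and measure.

```bash
python3 - <<'E'
from h import *
for t in('s0','d0'):
    f=load(t);P=cloud(f);hsv=cv2.cvtColor(f['color'],cv2.COLOR_BGR2HSV)
    H,S,V=cv2.split(hsv); x,y,z=P[...,0],P[...,1],P[...,2]
    org=(H>=5)&(H<=18)&(S>150)&(V>110)&(z>0.04)&(x>.2)&(x<.8)
    n,l,st,ce=cv2.connectedComponentsWithStats(org.astype(np.uint8))
    for i in range(1,n):
        if st[i,4]<25: continue
        q=P[l==i]; print(t,'orange',st[i].tolist(),'min',np.nanmin(q,0).round(4),'max',np.nanmax(q,0).round(4),'med',np.nanmedian(q,0).round(4))
        top=q[q[:,2]>np.nanmax(q[:,2])-.012]
        (c,sz,a)=cv2.minAreaRect((top[:,:2]*1000).astype(np.float32)); print('  top rect',c,sz,a)
    bl=(S<60)&(V>120)&(abs(z-.036)<.004)&(y<-.1)&(x>.2)&(x<.75)
    n,l,st,ce=cv2.connectedComponentsWithStats(bl.astype(np.uint8)); i=1+st[1:,4].argmax()
    q=P[l==i]; c,sz,a=cv2.minAreaRect((q[:,:2]*1000).astype(np.float32)); print(t,'block',st[i].tolist(),c,sz,a,np.median(q[:,2]))
f=load('w0');P=cloud(f)
for (u,v) in [(270,160),(285,245),(258,215),(245,140),(300,160),(272,100),(290,235),(265,250)]:
    print((u,v),P[v,u].round(4))
d=load('d0')['color'];s=load('s0')['color']
A=cv2.resize(d[200:340,150:300],(400,373));B=cv2.resize(s[190:290,90:220],(400,308))
B=cv2.copyMakeBorder(B,0,65,0,0,0)
cv2.imwrite('pics/crop1.png',np.hstack([A,B]))
w=load('w0')['color']; cv2.imwrite('pics/crop2.png',cv2.resize(w[0:260,190:400],(646,600)*1 if False else (484,600)))
E
```

```text
s0 orange [273, 105, 19, 15, 151] min [0.4325 0.2974 0.1226] max [0.4997 0.3148 0.1739] med [0.4712 0.3062 0.145 ]
  top rect (479.53472900390625, 308.8291320800781) (26.978487014770508, 10.877020835876465) 8.492270469665527
s0 orange [314, 197, 10, 8, 61] min [0.7236 0.0231 0.0412] max [0.7514 0.0468 0.0595] med [0.7405 0.0334 0.0497]
  top rect (737.8269653320312, 37.54182434082031) (24.051368713378906, 19.014657974243164) 39.19544219970703
s0 orange [147, 206, 11, 24, 136] min [ 0.3953 -0.3139  0.0512] max [ 0.4362 -0.2544  0.0945] med [ 0.4226 -0.2933  0.0892]
  top rect (414.2001953125, -284.1617431640625) (12.836631774902344, 66.42524719238281) 33.292598724365234
s0 block [131, 215, 75, 51, 1104] (462.6395568847656, -288.92138671875) (86.89691162109375, 202.7529754638672) 82.15834045410156 0.03595921091974286
d0 orange [210, 110, 12, 10, 63] min [ 0.4486 -0.0183  0.1156] max [0.4856 0.3114 0.3115] med [0.472  0.3051 0.1286]
  top rect (473.3769836425781, -16.078372955322266) (1.6741751432418823, 8.249062538146973) 70.06649780273438
d0 orange [180, 243, 19, 27, 182] min [ 0.3878
[... 165 characters left out ...]
4219) 32.193763732910156
d0 orange [185, 261, 7, 7, 27] min [ 0.3982 -0.2981  0.0501] max [ 0.4131 -0.2759  0.0625] med [ 0.4037 -0.2887  0.0527]
  top rect (404.6504821777344, -287.9867248535156) (6.567136764526367, 24.63323974609375) 33.891353607177734
d0 block [167, 254, 89, 33, 1596] (460.85626220703125, -287.90557861328125) (87.86277770996094, 199.9413604736328) 82.36332702636719 0.03527053485704723
(270, 160) [0.513  0.0236 0.1076]
(285, 245) [ 0.5304 -0.0684  0.1051]
(258, 215) [ 5.024e-01 -7.920e-02 -1.000e-04]
(245, 140) [0.4891 0.0406 0.095 ]
(300, 160) [0.5388 0.0273 0.1245]
(272, 100) [0.5137 0.0778 0.1129]
(290, 235) [ 0.5381 -0.0678  0.0834]
(265, 250) [ 0.5129 -0.1358 -0.0007]
```

View pics/crop1.png

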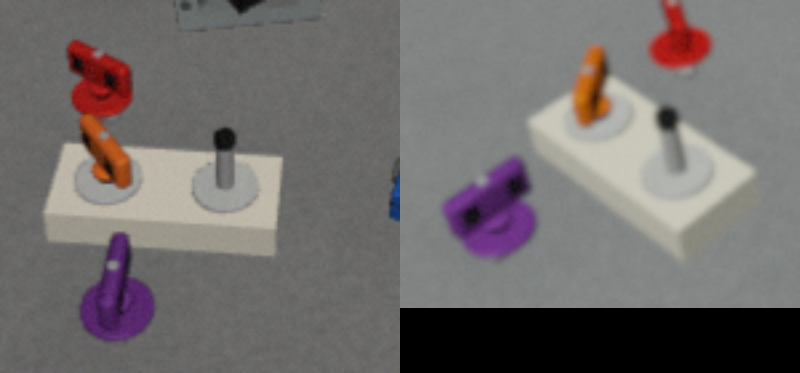

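View pics/crop2.png

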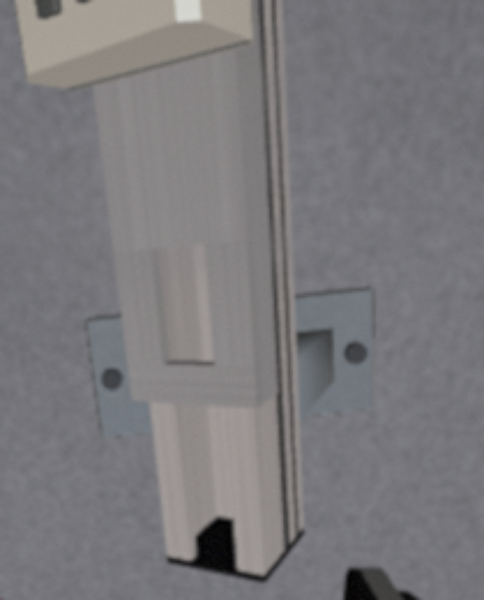

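The crops confirm that the orange bolt sits in the block at left (105,150), with the red and purple ones loose on the bench. The wrist crop shows the foot's hole, with corners at about (163,240), (207,242), (214,362) and (165,362) in crop pixels. Next is the rail geometry.

```bash
python3 - <<'E'
from h import *
from scipy.optimize import least_squares
f=load('w0');P=cloud(f)
c2=np.array([[165,362],[214,362],[207,242],[158,242]],float); px=c2/[2.305,2.308]+[190,0]
# rail/foot planes: points in window
m=np.zeros(P.shape[:2],bool); m[105:240,225:330]=True
Q=P[m]; Q=Q[np.isfinite(Q).all(1)&(Q[:,2]>.06)]
best=None
rng=np.random.default_rng(0)
for _ in range(3000):
    a,b,c=Q[rng.choice(len(Q),3,False)]; n=np.cross(b-a,c-a); L=np.linalg.norm(n)
    if L<1e-6: continue
    n/=L; n*=np.sign(n[2])
    if abs(n[2]-np.cos(np.radians(32)))>.04: continue
    k=(abs((Q-a)@n)<.0015).sum()
    if best is None or k>best[0]: best=(k,n,a)
k,n,a=best; I=Q[abs((Q-a)@n)<.0015]; n=np.linalg.svd(I-I.mean(0))[2][2]; n*=np.sign(n[2]); 
print('plane',k,len(Q),n,np.degrees(np.arccos(n[2])),'yaw of -n',np.degrees(np.arctan2(-n[1],-n[0])),I.mean(0))
d=(Q-I.mean(0))@n; h,e=np.histogram(d,np.arange(-.03,.03,.001)); print([(round(x*1000),int(y)) for x,y in zip(e,h) if y>60])
C=np.linalg.inv(f['camera_from_world'])[:3,3]
rr=world(f,px,np.ones(4))-C
W=C+rr*(((I.mean(0)-C)@n)/(rr@n))[:,None]
print(px.round(1).tolist());print(W.round(4)); print('centre',W.mean(0),[np.linalg.norm(W[i]-W[(i+1)%4]).round(4) for i in range(4)])
for v in W[3]-W[0],W[2]-W[1]: print('dir',np.degrees(np.arctan2(v[1],v[0])), v[2])
# lookalikes
for t in('s0','d0'):
    g=load(t);P=cloud(g);H,S,V=cv2.split(cv2.cvtColor(g['color'],cv2.COLOR_BGR2HSV))
    for nm,mm in(('red',((H<4)|(H>174))&(S>150)),('purple',(H>130)&(H<160)&(S>80))):
        q=P[mm&(P[...,1]<-.1)&(P[...,0]<.6)]; q=q[q[:,2]>.035]
        print(t,nm,len(q),np.percentile(q,[2,50,98],axis=0).round(3).tolist())
cv2.imwrite('pics/crop3.png',cv2.resize(f['color'][90:170,230:310],(560,560),interpolation=cv2.INTER_CUBIC))
E
```

```text
plane 2868 8416 [-0.52646206 -0.05882119  0.8481614 ] 31.98774698015187 yaw of -n 6.37517177117083 [0.51393887 0.04013214 0.11048587]
[(-30, 94), (-21, 65), (-18, 67), (-17, 65), (-15, 65), (-13, 69), (-12, 96), (-11, 109), (-10, 125), (-9, 123), (-8, 175), (-7, 717), (-6, 772), (-5, 135), (-4, 85), (-3, 62), (-2, 161), (-1, 1299), (0, 1339), (1, 130)]
[[261.6, 156.8], [282.8, 156.8], [279.8, 104.9], [258.5, 104.9]]
[[0.5051 0.0259 0.104 ]
 [0.5243 0.0284 0.1161]
 [0.5203 0.0738 0.1167]
 [0.502  0.0735 0.1054]]
centre [0.51291445 0.05038537 0.11056108] [np.float64(0.0228), np.float64(0.0457), np.float64(0.0215), np.float64(0.0478)]
dir 93.66995858477787 0.0014072707003355278
dir 95.07074914446578 0.0006490897664234163
s0 red 118 [[-0.544, -0.188, 0.041], [0.415, -0.179, 0.077], [0.428, -0.11, 0.224]]
s0 purple 417 [[-0.545, -0.445, 0.041], [0.43, -0.413, 0.07], [0.436, -0.118, 0.225]]
d0 red 282 [[0.369, -0.188, 0.039], [0.398, -0.171, 0.069], [0.425, -0.147, 0.082]]
d0 purple 307 [[0.414, -0.445, 0.041], [0.425, -0.424, 0.077], [0.435, -0.38, 0.083]]
```

View pics/crop3.png

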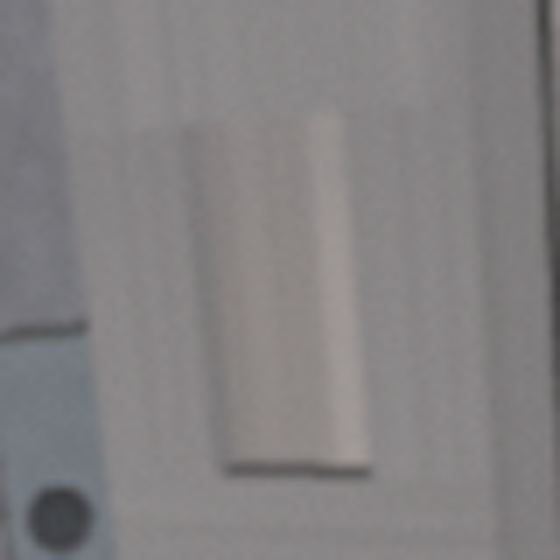

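Refined corners give the hole's lower edge at about (262,157)–(283,157) and its upper edge at about (257.5,106)–(279,105). The hole measures 46×22 mm at z 0.1106, against 0.110 expected, so it checks out. The bolt is at about (0.411,−0.2825), wing axis about 122.5°. I'll move above it and look again.

>>> jog_arm:
  series:
    - {"linear": [-35,-11,4],"delta_rot": [0,0,-4],"jaw": 0.4}
    - {"linear": [-70,-22,8],"delta_rot": [0,0,-8],"jaw": 0.4}
    - {"linear": [-105,-33,12],"delta_rot": [0,0,-12],"jaw": 0.4}
    - {"linear": [-140,-44,16],"delta_rot": [0,0,-16],"jaw": 0.4}
    - {"linear": [-175,-55,20],"delta_rot": [0,0,-20],"jaw": 0.4}
    - {"linear": [-210,-66,24],"delta_rot": [0,0,-24],"jaw": 0.4}
    - {"linear": [-245,-77,28],"delta_rot": [0,0,-28],"jaw": 0.4}
    - {"linear": [-270,-85,31],"delta_rot": [0,0,-31],"jaw": 0.4}
    - {"linear": [-282,-88.5,31],"delta_rot": [0,0,-32.5],"jaw": 0.4}
    - {"linear": [-282,-88.5,31],"delta_rot": [0,0,-32.5],"jaw": 0.4}
    - {"linear": [-282,-88.5,31],"delta_rot": [0,0,-32.5],"jaw": 0.4}

```text
time_s: 1.07
tool_pos: [0.4112, -0.2822, 0.2001]
eef_rot: [[-0.535, 0.845, -0.0], [0.845, 0.535, 0.001], [0.001, -0.0, -1.0]]
contact_force: [1.0, -0.0, 0.1]
width: 0.0599
```

```bash
python3 - <<'E'
from h import *
from plant import r
f=grab(r,'wrist','w1'); s=r.read_state(); print(s['time_s'],s['tool_pos'],s['joint_pos'].round(1),s['width'],s['eef_rot'].round(4).tolist())
P=cloud(f);H,S,V=cv2.split(cv2.cvtColor(f['color'],cv2.COLOR_BGR2HSV))
o=(H>=4)&(H<=20)&(S>130)&(V>80)&(abs(P[...,2]-.092)<.004)&(P[...,1]<-.2)
q=P[o];print(len(q),np.median(q[:,2]));c,sz,a=cv2.minAreaRect((q[:,:2]*1000).astype(np.float32));print(c,sz,a)
u=cv2.PCACompute2((q[:,:2]).astype(np.float64),None); print('pca',u[0],np.degrees(np.arctan2(u[1][0,1],u[1][0,0])))
b=(S<60)&(abs(P[...,2]-.036)<.003)&(V>110);q=P[b];print('block',len(q),cv2.minAreaRect((q[:,:2]*1000).astype(np.float32)))
# rail yaw from w0: refined corners
g=load('w0');n=np.array([-.5265,-.0588,.8482]);p0=np.array([.51394,.04013,.11049])
px=np.array([[262.1,156.9],[282.9,157.1],[279,105.4],[257.5,106]]);C=np.linalg.inv(g['camera_from_world'])[:3,3]
rr=world(g,px,np.ones(4))-C;W=C+rr*(((p0-C)@n)/(rr@n))[:,None];print(W.round(4).tolist(),W.mean(0))
for v in W[3]-W[0],W[2]-W[1]:print(np.degrees(np.arctan2(v[1],v[0]))-90)
E
```

```text
1.1167 [ 0.41151235 -0.28156882  0.20020138] [-34.4  12.5  -6.1  71.4   0.   23.2] 0.059733349522172824 [[-0.5363, 0.844, -0.0002], [0.844, 0.5363, 0.0004], [0.0004, 0.0001, -1.0]]
943 0.09066048931716136
(409.5055847167969, -281.8966979980469) (13.701489448547363, 68.33345794677734) 32.778350830078125
pca [[ 0.40849759 -0.27982689]] 122.44113609518787
block 7967 ((553.57080078125, -294.924072265625), (91.96483612060547, 388.4855041503906), 85.56544494628906)
[[0.5056, 0.0259, 0.1043], [0.5243, 0.0281, 0.1161], [0.5196, 0.0734, 0.1163], [0.5011, 0.0725, 0.1048]] [0.51265474 0.04996208 0.11037379]
5.490101003027078
5.983183586897894
```

View pics/w1.png

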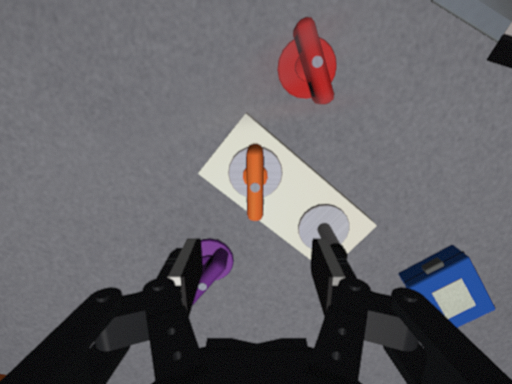

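Picture 5 (wrist): the wing runs along image column 255 and is square to the jaws, with purple and red well clear of the fingers. Down and grip.

>>> jog_arm:
  series:
    - {"linear": [0,-1,25],"delta_rot": [0,0,0],"jaw": 0.2}
    - {"linear": [0,-1,55],"delta_rot": [0,0,0],"jaw": 0.1}
    - {"linear": [0,-1,85],"delta_rot": [0,0,0],"jaw": 0.1}
    - {"linear": [0,-1,110],"delta_rot": [0,0,0],"jaw": 0.1}
    - {"linear": [0,-1,128],"delta_rot": [0,0,0],"jaw": 0.1}
    - {"linear": [0,-1,138],"delta_rot": [0,0,0],"jaw": 0.1}
    - {"linear": [0,-1,141],"delta_rot": [0,0,0],"jaw": 0.1}
    - {"linear": [0,-1,141],"delta_rot": [0,0,0],"jaw": 0.1}

```text
time_s: 1.78
tool_pos: [0.4109, -0.2819, 0.0594]
eef_rot: [[-0.538, 0.843, -0.0], [0.843, 0.538, 0.0], [0.0, -0.0, -1.0]]
contact_force: [-0.5, -0.4, 0.0]
width: 0.0468
```

>>> jog_arm:
  series:
    - {"linear": [0,0,0],"delta_rot": [0,0,0],"jaw": -0.8}
    - {"linear": [0,0,0],"delta_rot": [0,0,0],"jaw": -0.8}
    - {"linear": [0,0,0],"delta_rot": [0,0,0],"jaw": -0.8}
    - {"linear": [0,0,0],"delta_rot": [0,0,0],"jaw": -0.8}
    - {"linear": [0,0,0],"delta_rot": [0,0,0],"jaw": -0.8}
    - {"linear": [0,0,0],"delta_rot": [0,0,0],"jaw": -0.8}
    - {"linear": [0,0,0],"delta_rot": [0,0,0],"jaw": -0.8}
    - {"linear": [0,0,0],"delta_rot": [0,0,0],"jaw": -0.8}
  grip_force: 100

```text
time_s: 2.45
tool_pos: [0.4112, -0.2829, 0.0597]
eef_rot: [[-0.537, 0.843, 0.001], [0.843, 0.537, -0.001], [-0.001, 0.001, -1.0]]
contact_force: [4.6, -1.7, 3.9]
width: 0.0144
```

>>> jog_arm:
  series:
    - {"linear": [0,0,-8],"delta_rot": [0,0,0],"jaw": -0.8}
    - {"linear": [0,0,-22],"delta_rot": [0,0,0],"jaw": -0.8}
    - {"linear": [0,0,-42],"delta_rot": [0,0,0],"jaw": -0.8}
    - {"linear": [0,0,-64],"delta_rot": [0,0,0],"jaw": -0.8}
    - {"linear": [0,0,-88],"delta_rot": [0,0,0],"jaw": -0.8}
    - {"linear": [0,0,-112],"delta_rot": [0,0,0],"jaw": -0.8}
    - {"linear": [0,0,-136],"delta_rot": [0,0,0],"jaw": -0.8}
    - {"linear": [0,0,-156],"delta_rot": [0,0,0],"jaw": -0.8}
    - {"linear": [0,0,-172],"delta_rot": [0,0,0],"jaw": -0.8}
    - {"linear": [0,0,-180],"delta_rot": [0,0,0],"jaw": -0.8}
    - {"linear": [0,0,-180],"delta_rot": [0,0,0],"jaw": -0.8}
    - {"linear": [0,0,-180],"delta_rot": [0,0,0],"jaw": -0.8}

```text
time_s: 3.45
tool_pos: [0.4103, -0.2824, 0.2387]
eef_rot: [[-0.537, 0.843, -0.001], [0.843, 0.537, 0.0], [0.001, -0.0, -1.0]]
contact_force: [0.8, -0.2, -3.3]
width: 0.0146
```

```bash
cat >> h.py <<'E'
from scipy.spatial.transform import Rotation as Ro
def target(hole,yaw,turn,h):
    "TCP pose with the tool z into the rail; h = height of TCP above foot surface; jaws along rail x turned by turn about tool z"
    z=Ro.from_euler('ZY',[yaw,-32],degrees=True).as_matrix() # rail axes
    R=np.c_[z[:,1],z[:,0],-z[:,2]]@Ro.from_rotvec([0,0,turn],degrees=True).as_matrix()
    return np.asarray(hole)+z[:,2]*h,R
def delta(p0,R0,p,R): return (R0.T@(p-p0)*1000).round(1),Ro.from_matrix(R0.T@R).as_rotvec(degrees=True).round(2)
E
python3 - <<'E'
from h import *
from plant import r
f=grab(r,'wrist','w2'); s=r.read_state(); print(s['time_s'],s['tool_pos'],s['joint_pos'].round(1),s['width'],s['contact_force'].round(2),s['moment'].round(3))
d=grab(r,'side','d2')
p0,R0=s['tool_pos'],s['eef_rot']
H=[.5128,.0502,.1103]
p,R=target(H,6,0,.130); print(p,R.round(3).tolist(),delta(p0,R0,p,R))
x,y=proj(d,s['tool_pos'])[0].astype(int); print(x,y)
c=d['color'][max(0,y-60):y+60,x-60:x+60]
cv2.imwrite('pics/v2.png',np.hstack([cv2.resize(f['color'],(480,360)),cv2.resize(c,(320,360*c.shape[0]//120))[:360]]) if c.shape[0]==120 else f['color'])
E
```

```text
3.5 [ 0.4101127  -0.28221088  0.23819054] [-34.5  12.   -1.2  76.9  -0.   23. ] 0.0144783541146099 [-0.85 -0.43 -2.55] [-0.009  0.038  0.021]
[0.44428788 0.04299909 0.22054625] [[-0.105, 0.843, 0.527], [0.995, 0.089, 0.055], [0.0, 0.53, -0.848]] (array([255.9, 203.6,  17.9]), array([-31.49,  -7.48,  25.78]))
183 201
```

View pics/v2.png

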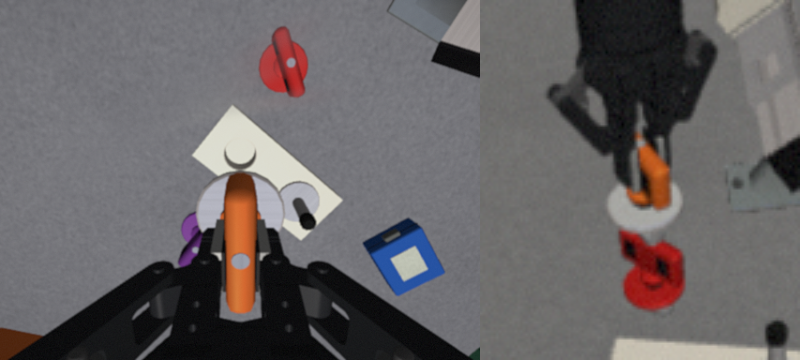

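Picture 6: the bolt hangs straight in the jaws (weight −2.5 N) and the pocket is empty. On to a pose above the hole, tilted square to the rail.

>>> jog_arm:
  series:
    - {"linear": [12,10,1],"delta_rot": [-1.6,-0.4,1.3],"jaw": -0.8}
    - {"linear": [38,30,3],"delta_rot": [-4.7,-1.1,3.9],"jaw": -0.8}
    - {"linear": [64,51,4],"delta_rot": [-7.9,-1.9,6.4],"jaw": -0.8}
    - {"linear": [92,73,6],"delta_rot": [-11.3,-2.7,9.3],"jaw": -0.8}
    - {"linear": [120,95,8],"delta_rot": [-14.7,-3.5,12.1],"jaw": -0.8}
    - {"linear": [148,118,10],"delta_rot": [-18.2,-4.3,14.9],"jaw": -0.8}
    - {"linear": [176,140,12],"delta_rot": [-21.7,-5.1,17.7],"jaw": -0.8}
    - {"linear": [204,162,14],"delta_rot": [-25.1,-6.0,20.6],"jaw": -0.8}
    - {"linear": [230,183,16],"delta_rot": [-28.3,-6.7,23.2],"jaw": -0.8}
    - {"linear": [247,197,17],"delta_rot": [-30.5,-7.2,24.9],"jaw": -0.8}
    - {"linear": [256,204,18],"delta_rot": [-31.5,-7.5,25.8],"jaw": -0.8}
    - {"linear": [256,204,18],"delta_rot": [-31.5,-7.5,25.8],"jaw": -0.8}

```text
time_s: 4.55
tool_pos: [0.4434, 0.0451, 0.2194]
eef_rot: [[-0.106, 0.843, 0.528], [0.994, 0.091, 0.056], [-0.001, 0.531, -0.848]]
contact_force: [-1.0, 0.5, -3.4]
width: 0.0148
```

>>> jog_arm:
  series:
    - {"linear": [0,0,0],"delta_rot": [0,0,0],"jaw": -0.8}
    - {"linear": [0,0,0],"delta_rot": [0,0,0],"jaw": -0.8}
    - {"linear": [0,0,0],"delta_rot": [0,0,0],"jaw": -0.8}

```text
time_s: 4.8
tool_pos: [0.4452, 0.0422, 0.221]
eef_rot: [[-0.103, 0.843, 0.528], [0.995, 0.088, 0.054], [-0.002, 0.53, -0.848]]
contact_force: [-0.7, 0.1, -1.1]
width: 0.0145
```

```bash
python3 - <<'E'
from h import *
from plant import r
f=grab(r,'wrist','w3'); s=r.read_state(); print(s['time_s'],s['tool_pos'],s['joint_pos'].round(1),s['contact_force'].round(2))
p0,R0=s['tool_pos'],s['eef_rot']
p,R=target([.5128,.0502,.1103],6,0,.130); print(delta(p0,R0,p,R))
d=grab(r,'side','d3'); sc=grab(r,'scene','s3')
P=cloud(f)
# wing extents in tool frame
H,S,V=cv2.split(cv2.cvtColor(f['color'],cv2.COLOR_BGR2HSV)); o=(H>=4)&(H<=20)&(S>130)&(V>60)
T=((P-p0)@R0)*1000
q=T[o&(abs(T[...,0])<60)&(abs(T[...,1])<30)&(T[...,2]<-15)]; print('wing tool frame',len(q),np.nanpercentile(q,[1,50,99],axis=0).round(1).tolist())
def crop(g,k):
    x,y=proj(g,[.505,.05,.13])[0].astype(int); h=k; return cv2.resize(g['color'][y-h:y+h,x-h:x+h],(300,300),interpolation=cv2.INTER_CUBIC)
cv2.imwrite('pics/v3.png',np.vstack([np.hstack([cv2.resize(f['color'],(400,300)),crop(d,50)]),np.hstack([crop(sc,50),np.zeros((300,400,3),np.uint8)])]))
E
```

```text
4.85 [0.44527083 0.04215482 0.22110667] [  5.2 -22.2 -44.3  35.8   0.3  89.3] [ 1.03  0.48 -2.52]
(array([ 0.9, -1.1,  0. ]), array([ 0.05,  0.12, -0.04]))
wing tool frame 4125 [[-29.5, -7.5, -31.5], [12.7, 0.3, -29.5], [37.9, 7.6, -17.2]]
```

View pics/v3.png

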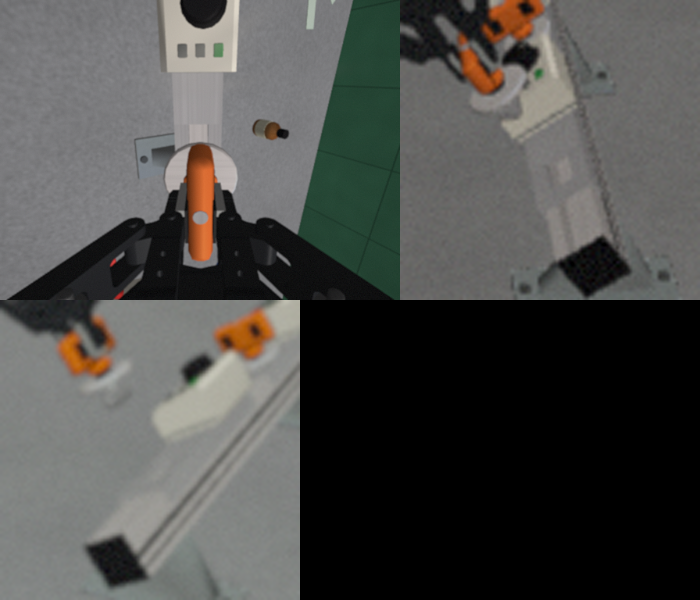

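Picture 7: the bolt is above the hole, nothing touching. The wing ends at tool x = +37.9, so the bolt axis lies about 1.5 mm to +x of the tool. I'll check the expected hole outline against this view and the side view.

```bash
python3 - <<'E'
from h import *
from plant import r
s=r.read_state();p0,R0=s['tool_pos'],s['eef_rot']
Z=Ro.from_euler('ZY',[6,-32],degrees=True).as_matrix();Hc=np.array([.5128,.0502,.1103])
def rect(a0,a1,b,h): return np.array([Hc+Z@[x,y,h] for x,y in((-b,a0),(b,a0),(b,a1),(-b,a1))])
f=load('w3');P=cloud(f);L=(P-Hc)@Z*1000
# foot edges across rail at several y
for y in range(30,80,8):
    q=L[(abs(L[...,1]-y)<4)&(abs(L[...,2])<3)&(abs(L[...,0])<60)]
    if len(q):print(y,len(q),np.percentile(q[:,0],[1,99]).round(1),q[:,2].mean().round(2))
q=L[(L[...,1]>28)&(L[...,1]<80)&(abs(L[...,2])<4)&(abs(L[...,0])<18)];A=np.c_[q[:,:2],np.ones(len(q))];print('plane',np.linalg.lstsq(A,q[:,2],rcond=None)[0])
def ov(g,sx,x0,y0,x1,y1):
    im=cv2.resize(g['color'][y0:y1,x0:x1],None,fx=sx,fy=sx,interpolation=cv2.INTER_CUBIC)
    for rc,col in((rect(-.023,.023,.012,0),(0,0,255)),):
        cv2.polylines(im,[(((proj(g,rc)-[x0,y0]+.5)*sx)).round().astype(np.int32)],True,col,1)
    return im
d=load('d3');sc=load('s3');u=proj(d,Hc)[0].astype(int);v=proj(sc,Hc)[0].astype(int)
k=20
ims=[ov(f,5,215,130,305,190),ov(d,9,u[0]-k,u[1]-k,u[0]+k,u[1]+k),ov(sc,9,v[0]-k,v[1]-k,v[0]+k,v[1]+k)]
ims=[cv2.copyMakeBorder(i,0,max(0,0),0,0,0) for i in ims]
c=np.zeros((600,800,3),np.uint8);c[:300,:450]=ims[0][:300,:450];c[:360,450:800]=ims[1][:360,:350];c[300:600,:360]=ims[2][30:330,:360]
cv2.imwrite('pics/v4.png',c)
E
```

```text
30 517 [-30.8  26.7] 0.36
38 502 [-31.4  27.4] 0.31
46 564 [-31.1  27.1] 0.33
54 554 [-30.8  26.8] 0.43
62 563 [-31.3  26.7] 0.42
70 602 [-31.   27.3] 0.46
78 586 [-30.9  27. ] 0.44
plane [-0.00121767  0.00205341  0.27980675]
```

View pics/v4.png

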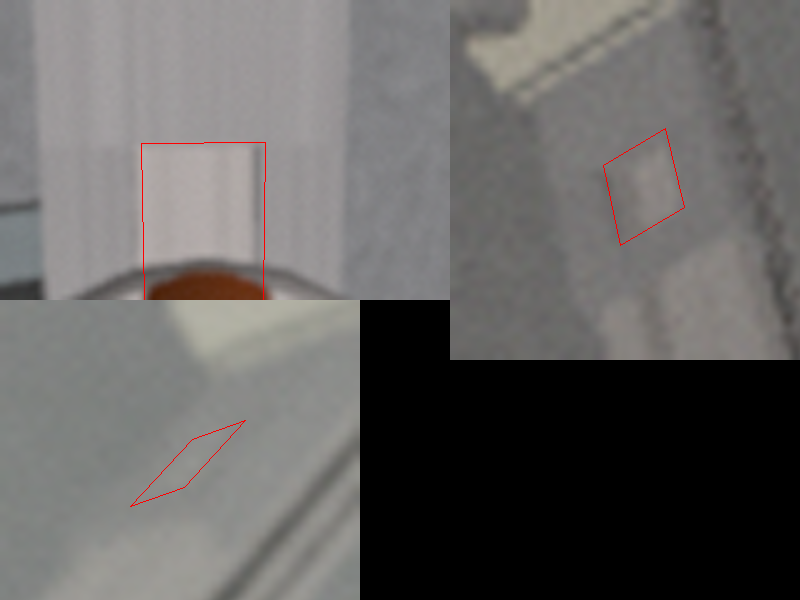

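Picture 8: the expected outline (red) falls on the hole's real edges in the wrist view to under 1 mm, and agrees roughly in the other two. The foot edges confirm the 6° yaw. Approaching to just above the hole.

>>> jog_arm:
  series:
    - {"linear": [-0.5,-1,10],"delta_rot": [0,0,0],"jaw": -0.8}
    - {"linear": [-0.5,-1,28],"delta_rot": [0,0,0],"jaw": -0.8}
    - {"linear": [-0.5,-1,46],"delta_rot": [0,0,0],"jaw": -0.8}
    - {"linear": [-0.5,-1,62],"delta_rot": [0,0,0],"jaw": -0.8}
    - {"linear": [-0.5,-1,73],"delta_rot": [0,0,0],"jaw": -0.8}
    - {"linear": [-0.5,-1,78],"delta_rot": [0,0,0],"jaw": -0.8}
    - {"linear": [-0.5,-1,78],"delta_rot": [0,0,0],"jaw": -0.8}
    - {"linear": [-0.5,-1,78],"delta_rot": [0,0,0],"jaw": -0.8}
    - {"linear": [-0.5,-1,78],"delta_rot": [0,0,0],"jaw": -0.8}

```text
time_s: 5.7
tool_pos: [0.4857, 0.0465, 0.1554]
eef_rot: [[-0.104, 0.842, 0.529], [0.995, 0.089, 0.054], [-0.001, 0.532, -0.847]]
contact_force: [-1.1, -0.9, -2.6]
width: 0.0147
```

```bash
cat > st.py <<'E'
from h import *
from plant import r
s=r.read_state(); p0,R0=s['tool_pos'],s['eef_rot']
h=float(sys.argv[1])/1000; t=float(sys.argv[2]) if len(sys.argv)>2 else 0
p,R=target([.5128,.0502,.1103],6,t,h)
print(s['time_s'],'to go',delta(p0,R0,p,R),'F tool',(R0.T@s['contact_force']).round(2),'M tool',(R0.T@s['moment']).round(2),'w',s['width'],s['joint_pos'].round(1))
E
for i in 1 2 3; do python3 st.py 52; python3 -c "
from plant import r; r.grab_frame('side')"; done
```

```text
5.7 to go (array([ 0.9, -0.8,  0.7]), array([0.14, 0.08, 0.01])) F tool [-0.76 -2.42  1.55] M tool [ 0.78  0.07 -0.  ] w 0.01474265472677174 [  5.3 -13.4 -49.   22.2   0.3  89.4]
5.75 to go (array([ 0.8, -0.9,  0.8]), array([0.16, 0.08, 0.01])) F tool [ 0.01 -0.85  1.91] M tool [ 0.77 -0.01 -0.03] w 0.014723180207350773 [  5.3 -13.4 -49.   22.2   0.3  89.4]
5.8 to go (array([ 0.8, -0.9,  0.8]), array([0.17, 0.08, 0.02])) F tool [-0.32 -1.38  0.9 ] M tool [ 0.79 -0.02  0.01] w 0.014647243292383103 [  5.3 -13.4 -49.   22.2   0.3  89.4]
```

>>> jog_arm:
  series:
    - {"linear": [-0.5,-1,3],"delta_rot": [0,0,0],"jaw": -0.8}
    - {"linear": [-0.5,-1,6],"delta_rot": [0,0,0],"jaw": -0.8}
    - {"linear": [-0.5,-1,9],"delta_rot": [0,0,0],"jaw": -0.8}
    - {"linear": [-0.5,-1,12],"delta_rot": [0,0,0],"jaw": -0.8}
    - {"linear": [-0.5,-1,15],"delta_rot": [0,0,0],"jaw": -0.8}
    - {"linear": [-0.5,-1,15],"delta_rot": [0,0,0],"jaw": -0.8}

```text
time_s: 6.35
tool_pos: [0.4927, 0.0469, 0.1407]
eef_rot: [[-0.104, 0.843, 0.528], [0.995, 0.089, 0.054], [-0.001, 0.531, -0.848]]
contact_force: [0.6, 0.4, -1.8]
width: 0.0146
```

```bash
python3 st.py 37.8
```

```text
6.35 to go (array([ 1.2,  1.1, -1.2]), array([0.05, 0.08, 0.02])) F tool [ 0.36 -0.38  1.85] M tool [0.79 0.06 0.02] w 0.014578776054378975 [  5.2 -11.3 -49.9  19.3   0.3  89.3]
```

No contact, and the nose is 12 mm in. Continue until the collar nearly touches.

>>> jog_arm:
  series:
    - {"linear": [0,1,2],"delta_rot": [0,0,0],"jaw": -0.8}
    - {"linear": [0,1,4],"delta_rot": [0,0,0],"jaw": -0.8}
    - {"linear": [0,1,6],"delta_rot": [0,0,0],"jaw": -0.8}
    - {"linear": [0,1,8],"delta_rot": [0,0,0],"jaw": -0.8}
    - {"linear": [0,1,10],"delta_rot": [0,0,0],"jaw": -0.8}
    - {"linear": [0,1,10],"delta_rot": [0,0,0],"jaw": -0.8}
    - {"linear": [0,1,10],"delta_rot": [0,0,0],"jaw": -0.8}

```text
time_s: 6.93
tool_pos: [0.4988, 0.0475, 0.1334]
eef_rot: [[-0.104, 0.843, 0.528], [0.995, 0.089, 0.054], [-0.001, 0.531, -0.847]]
contact_force: [-0.3, -0.2, -2.6]
width: 0.0142
```

```bash
python3 st.py 23.7
```

```text
6.9333 to go (array([ 1.2, -0.2,  3.4]), array([0.08, 0.08, 0.02])) F tool [-0.13 -1.63  2.01] M tool [0.72 0.03 0.  ] w 0.014179399756403985 [  5.2  -9.9 -50.1  17.7   0.3  89.3]
```

>>> jog_arm:
  series:
    - {"linear": [0,0,1],"delta_rot": [0,0,0],"jaw": -0.8}
    - {"linear": [0,0,2],"delta_rot": [0,0,0],"jaw": -0.8}
    - {"linear": [0,0,3],"delta_rot": [0,0,0],"jaw": -0.8}
    - {"linear": [0,0,4],"delta_rot": [0,0,0],"jaw": -0.8}
    - {"linear": [0,0,5],"delta_rot": [0,0,0],"jaw": -0.8}
    - {"linear": [0,0,5],"delta_rot": [0,0,0],"jaw": -0.8}
    - {"linear": [0,0,5],"delta_rot": [0,0,0],"jaw": -0.8}

```text
time_s: 7.52
tool_pos: [0.5016, 0.0477, 0.1294]
eef_rot: [[-0.104, 0.842, 0.529], [0.995, 0.089, 0.054], [-0.001, 0.532, -0.847]]
contact_force: [-5.9, -1.2, 5.7]
width: 0.0147
```

```bash
python3 st.py 19.7
```

```text
7.5167 to go (array([ 1.3, -0.5,  2.6]), array([0.12, 0.08, 0.02])) F tool [-0.6  -2.01 -8.03] M tool [ 1.01 -0.02  0.01] w 0.014656386679939105 [  5.2  -9.3 -50.3  16.8   0.3  89.3]
```

>>> jog_arm:
  series:
    - {"linear": [0,0,0.5],"delta_rot": [0,0,0],"jaw": -0.8}
    - {"linear": [0,0,1],"delta_rot": [0,0,0],"jaw": -0.8}
    - {"linear": [0,0,1.5],"delta_rot": [0,0,0],"jaw": -0.8}
    - {"linear": [0,0,1.5],"delta_rot": [0,0,0],"jaw": -0.8}
    - {"linear": [0,0,1.5],"delta_rot": [0,0,0],"jaw": -0.8}
    - {"linear": [0,0,1.5],"delta_rot": [0,0,0],"jaw": -0.8}

```text
time_s: 8.02
tool_pos: [0.5024, 0.0478, 0.1282]
eef_rot: [[-0.104, 0.842, 0.529], [0.995, 0.089, 0.054], [-0.001, 0.532, -0.847]]
contact_force: [-8.0, -1.3, 6.9]
width: 0.0144
```

```bash
for i in 1 2 3; do python3 st.py 19.7; python3 -c "
from plant import r; r.grab_frame('side')"; done
```

```text
8.0167 to go (array([ 1.3, -0.5,  1.1]), array([0.12, 0.08, 0.02])) F tool [ -0.42  -3.15 -10.16] M tool [ 1.13 -0.04 -0.03] w 0.014356293395698345 [  5.2  -9.1 -50.4  16.6   0.3  89.3]
8.0667 to go (array([ 1.3, -0.5,  1.1]), array([0.12, 0.08, 0.02])) F tool [-1.24 -2.45 -9.33] M tool [ 1.23 -0.06 -0.02] w 0.01423920226060584 [  5.2  -9.1 -50.4  16.6   0.3  89.3]
8.1167 to go (array([ 1.3, -0.5,  1.1]), array([0.12, 0.08, 0.02])) F tool [-0.4  -2.62 -9.49] M tool [ 1.14 -0.01 -0.03] w 0.014700370940043925 [  5.2  -9.1 -50.4  16.6   0.3  89.3]
```

Force rises by the expected ~1.5 N/mm, so the collar spring is being compressed. The depth is 13–15 mm, past the 12 mm the lips need. Now the quarter turn, about the bolt's own axis.

>>> jog_arm:
  series:
    - {"linear": [0,0.1,0],"delta_rot": [0,0,-5],"jaw": -0.8}
    - {"linear": [0,0.2,0],"delta_rot": [0,0,-10],"jaw": -0.8}
    - {"linear": [0.1,0.3,0],"delta_rot": [0,0,-15],"jaw": -0.8}
    - {"linear": [0.1,0.4,0],"delta_rot": [0,0,-20],"jaw": -0.8}
    - {"linear": [0.1,0.5,0],"delta_rot": [0,0,-25],"jaw": -0.8}
    - {"linear": [0.2,0.6,0],"delta_rot": [0,0,-30],"jaw": -0.8}
    - {"linear": [0.2,0.6,0],"delta_rot": [0,0,-30],"jaw": -0.8}

```text
time_s: 8.75
tool_pos: [0.5034, 0.0483, 0.129]
eef_rot: [[-0.515, 0.674, 0.53], [0.813, 0.579, 0.055], [-0.27, 0.459, -0.846]]
contact_force: [-4.6, -0.5, 7.3]
width: 0.0147
```

```bash
python3 st.py 19.7 -30
```

```text
8.75 to go (array([ 1.7, -1.1,  1.3]), array([0.13, 0.14, 0.36])) F tool [-0.02 -0.04 -8.62] M tool [ 0.48  0.49 -0.07] w 0.014704013163724484 [  5.3  -9.  -50.2  16.6   0.3  59. ]
```

Turning freely: 0.07 Nm at 30°, where the lips would already block a head that wasn't below them.

>>> jog_arm:
  series:
    - {"linear": [0,0.1,0.2],"delta_rot": [0,0,-6],"jaw": -0.8}
    - {"linear": [0,0.2,0.2],"delta_rot": [0,0,-12],"jaw": -0.8}
    - {"linear": [0.1,0.4,0.2],"delta_rot": [0,0,-18],"jaw": -0.8}
    - {"linear": [0.1,0.5,0.2],"delta_rot": [0,0,-24],"jaw": -0.8}
    - {"linear": [0.2,0.6,0.2],"delta_rot": [0,0,-30],"jaw": -0.8}
    - {"linear": [0.3,0.8,0.2],"delta_rot": [0,0,-36],"jaw": -0.8}
    - {"linear": [0.4,0.9,0.2],"delta_rot": [0,0,-42],"jaw": -0.8}
    - {"linear": [0.5,1.0,0.2],"delta_rot": [0,0,-48],"jaw": -0.8}
    - {"linear": [0.6,1.1,0.2],"delta_rot": [0,0,-54],"jaw": -0.8}
    - {"linear": [0.7,1.2,0.2],"delta_rot": [0,0,-59.7],"jaw": -0.8}
    - {"linear": [0.7,1.2,0.2],"delta_rot": [0,0,-59.7],"jaw": -0.8}
    - {"linear": [0.7,1.2,0.2],"delta_rot": [0,0,-59.7],"jaw": -0.8}

```text
time_s: 9.75
tool_pos: [0.5042, 0.0496, 0.1295]
eef_rot: [[-0.842, -0.101, 0.53], [-0.084, 0.995, 0.055], [-0.533, 0.001, -0.846]]
contact_force: [-4.6, -0.1, 9.1]
width: 0.0145
```

```bash
python3 st.py 19.7 -90;  python3 -c "
from plant import r; r.grab_frame('side')"; python3 st.py 21.7 -90
```

```text
9.75 to go (array([ 2.8, -0.3,  1.1]), array([-0.06,  0.22, -0.23])) F tool [ -0.96   0.35 -10.15] M tool [-0.18  0.42 -0.16] w 0.014452427616855324 [  5.5  -9.  -50.1  16.6   0.2  -0.2]
9.8 to go (array([ 2.8, -0.3, -0.8]), array([-0.06,  0.22, -0.26])) F tool [-0.35  0.39 -8.82] M tool [-0.22  0.46 -0.13] w 0.014500609336357714 [  5.5  -9.  -50.1  16.6   0.2  -0.2]
```

>>> jog_arm:
  series:
    - {"linear": [0.5,0,0],"delta_rot": [0,0,0],"jaw": -0.8}
    - {"linear": [1,0,-0.5],"delta_rot": [0,0,0],"jaw": -0.8}
    - {"linear": [1,0,-1],"delta_rot": [0,0,0],"jaw": -0.8}
    - {"linear": [1,0,-1],"delta_rot": [0,0,0],"jaw": -0.8}
    - {"linear": [1,0,-1],"delta_rot": [0,0,0],"jaw": -0.8}

```text
time_s: 10.22
tool_pos: [0.5034, 0.0494, 0.1304]
eef_rot: [[-0.841, -0.1, 0.531], [-0.084, 0.995, 0.055], [-0.534, 0.002, -0.845]]
contact_force: [-1.9, -0.3, 8.3]
width: 0.0146
```

```bash
python3 st.py 21.7 -90
```

```text
10.2167 to go (array([ 2.6, -0.2,  0.3]), array([-0.06,  0.29, -0.28])) F tool [-2.85 -0.06 -8.04] M tool [-0.25 -0.18 -0.03] w 0.014595902565795389 [  5.5  -9.2 -50.2  16.7   0.2  -0.2]
```

>>> jog_arm:
  series:
    - {"linear": [0,0,-0.5],"delta_rot": [0,0,0],"jaw": -0.8}
    - {"linear": [0,0,-1],"delta_rot": [0,0,0],"jaw": -0.8}
    - {"linear": [0,0,-1],"delta_rot": [0,0,0],"jaw": -0.8}
    - {"linear": [0,0,-1],"delta_rot": [0,0,0],"jaw": -0.8}

```text
time_s: 10.55
tool_pos: [0.5028, 0.0494, 0.1312]
eef_rot: [[-0.841, -0.1, 0.531], [-0.084, 0.995, 0.055], [-0.534, 0.002, -0.845]]
contact_force: [-0.9, -0.4, 7.1]
width: 0.0148
```

```bash
python3 st.py 21.7 -90
```

```text
10.55 to go (array([ 2.6, -0.3,  1.3]), array([-0.06,  0.28, -0.28])) F tool [-2.99 -0.33 -6.52] M tool [-0.23 -0.11  0.06] w 0.014752120709138087 [  5.5  -9.3 -50.2  16.9   0.2  -0.2]
```

>>> jog_arm:
  series:
    - {"linear": [-0.3,0,-0.5],"delta_rot": [0,0,0],"jaw": -0.8}
    - {"linear": [-0.5,0,-1],"delta_rot": [0,0,0],"jaw": -0.8}
    - {"linear": [-0.5,0,-1],"delta_rot": [0,0,0],"jaw": -0.8}
    - {"linear": [-0.5,0,-1],"delta_rot": [0,0,0],"jaw": -0.8}

```text
time_s: 10.88
tool_pos: [0.5025, 0.0494, 0.1317]
eef_rot: [[-0.842, -0.1, 0.53], [-0.084, 0.995, 0.055], [-0.533, 0.002, -0.846]]
contact_force: [8.9, 1.3, -4.2]
width: 0.0147
```

```bash
python3 st.py 21.7 -90
```

```text
10.8833 to go (array([ 2.6, -0.2,  1.9]), array([-0.06,  0.23, -0.28])) F tool [-5.35  0.45  8.29] M tool [-0.17 -0.51  0.09] w 0.014683013494339875 [  5.5  -9.4 -50.1  17.    0.2  -0.2]
```

The head now bears under the lips: the force flipped to an 8 N pull. Release that pull, then open the jaws.

>>> jog_arm:
  series:
    - {"linear": [0.3,0,0.5],"delta_rot": [0,0,0],"jaw": -0.8}
    - {"linear": [0.3,0,0.5],"delta_rot": [0,0,0],"jaw": -0.8}
    - {"linear": [0.3,0,0.5],"delta_rot": [0,0,0],"jaw": -0.4}
    - {"linear": [0.3,0,0.5],"delta_rot": [0,0,0],"jaw": -0.2}
    - {"linear": [0.3,0,0.5],"delta_rot": [0,0,0],"jaw": 0}
    - {"linear": [0.3,0,0.5],"delta_rot": [0,0,0],"jaw": 0}
    - {"linear": [0.3,0,0.5],"delta_rot": [0,0,0],"jaw": 0}
    - {"linear": [0.3,0,0.5],"delta_rot": [0,0,0],"jaw": 0}

```text
time_s: 11.55
tool_pos: [0.5012, 0.0492, 0.1301]
eef_rot: [[-0.843, -0.1, 0.528], [-0.084, 0.995, 0.054], [-0.531, 0.001, -0.847]]
contact_force: [-0.1, -0.2, 0.0]
width: 0.0427
```

>>> jog_arm:
  series:
    - {"linear": [0,0,-8],"delta_rot": [0,0,0],"jaw": 0}
    - {"linear": [0,0,-20],"delta_rot": [0,0,0],"jaw": 0}
    - {"linear": [0,0,-40],"delta_rot": [0,0,0],"jaw": 0}
    - {"linear": [0,0,-65],"delta_rot": [0,0,0],"jaw": 0}
    - {"linear": [0,0,-90],"delta_rot": [0,0,0],"jaw": 0}
    - {"linear": [0,0,-115],"delta_rot": [0,0,0],"jaw": 0}
    - {"linear": [0,0,-130],"delta_rot": [0,0,0],"jaw": 0}
    - {"linear": [0,0,-138],"delta_rot": [0,0,0],"jaw": 0}
    - {"linear": [0,0,-138],"delta_rot": [0,0,0],"jaw": 0}

```text
time_s: 12.3
tool_pos: [0.4285, 0.0417, 0.2491]
eef_rot: [[-0.841, -0.1, 0.531], [-0.084, 0.995, 0.054], [-0.534, 0.001, -0.846]]
contact_force: [0.3, 0.2, -0.2]
width: 0.0422
```

```bash
python3 - <<'E'
from h import *
from plant import r
f=grab(r,'wrist','w5');d=grab(r,'side','d5');sc=grab(r,'scene','s5'); s=r.read_state();print(s['time_s'],s['tool_pos'],s['contact_force'],s['width'])
Z=Ro.from_euler('ZY',[6,-32],degrees=True).as_matrix();Hc=np.array([.5128,.0502,.1103])
for n,g in(('w',f),('d',d),('s',sc)):
    P=cloud(g);L=(P-Hc)@Z*1000;H,S,V=cv2.split(cv2.cvtColor(g['color'],cv2.COLOR_BGR2HSV))
    q=L[(H>=4)&(H<=20)&(S>130)&(V>70)&(np.linalg.norm(L,axis=-1)<85)]
    if len(q)<20: print(n,len(q));continue
    t=q[q[:,2]>np.percentile(q[:,2],95)-6]
    print(n,len(q),'z98',np.percentile(q[:,2],98).round(1),cv2.minAreaRect(t[:,:2].astype(np.float32)),t.mean(0).round(1))
    c=L[(S<50)&(np.linalg.norm(L[...,:2],axis=-1)<30)&(L[...,2]<15)&(L[...,2]>1)]; print('  collar z',len(c),np.median(c[:,2]) if len(c) else None)
# unit moved? compare depth/colour housing between s3/s5 & d3/d5 by template shift
for a,b in(('s0','s5'),('d0','d5')):
    A,B=load(a),load(b)
    for nm,X in(('unit',Hc+Z@[0.0,.13,.04]),('post',[.513,-.296,.08]),('box',None)):
        if X is None: continue
        u=proj(A,X)[0].astype(int);k=10
        R_=cv2.matchTemplate(B['color'][u[1]-18:u[1]+18,u[0]-18:u[0]+18],A['color'][u[1]-k:u[1]+k,u[0]-k:u[0]+k],cv2.TM_CCOEFF_NORMED);m=cv2.minMaxLoc(R_);print(a,nm,m[1],np.array(m[3])-8)
u=proj(d,Hc)[0].astype(int);v=proj(sc,Hc)[0].astype(int)
c=lambda g,u,k:cv2.resize(g['color'][u[1]-k:u[1]+k,u[0]-k:u[0]+k],(300,300),interpolation=cv2.INTER_CUBIC)
cv2.imwrite('pics/v5.png',np.hstack([cv2.resize(f['color'],(400,300)),np.hstack([c(d,u,40),c(sc,v,40)])[:, :600]])[:, :1000] if 0 else np.vstack([cv2.resize(f['color'],(400,300)),np.hstack([c(d,u,40),c(sc,v,40)])[:,:600][:, :400]]) if 0 else np.vstack([np.hstack([cv2.resize(f['color'],(400,300)),np.zeros((300,200,3),np.uint8)]),np.hstack([c(d,u,40),c(sc,v,40)])]))
E
```

```text
12.45 [0.42828871 0.04165794 0.24617063] [0.02595941 1.15047699 0.42372175] 0.04258852651784664
w 1180 z98 55.2 ((-0.8326530456542969, 0.03646659851074219), (15.688526153564453, 70.35459899902344), 89.17253112792969) [-3.2 -0.2 53.1]
  collar z 1269 6.137439677085616
d 270 z98 54.3 ((1.1207008361816406, -4.336982727050781), (18.16676139831543, 66.24395751953125), 83.0110092163086) [ 0.7 -4.1 51.6]
  collar z 123 4.8675682091650625
s 230 z98 54.9 ((4.345888137817383, -4.577134609222412), (66.79151153564453, 11.394586563110352), 0.3528826832771301) [ 5.4 -6.  52.1]
  collar z 71 7.096066144504322
s0 unit 0.9336464405059814 [0 0]
s0 post 0.9990546107292175 [0 0]
d0 unit 0.9853246808052063 [0 0]
d0 post 0.9967868328094482 [0 0]
```

View pics/v5.png

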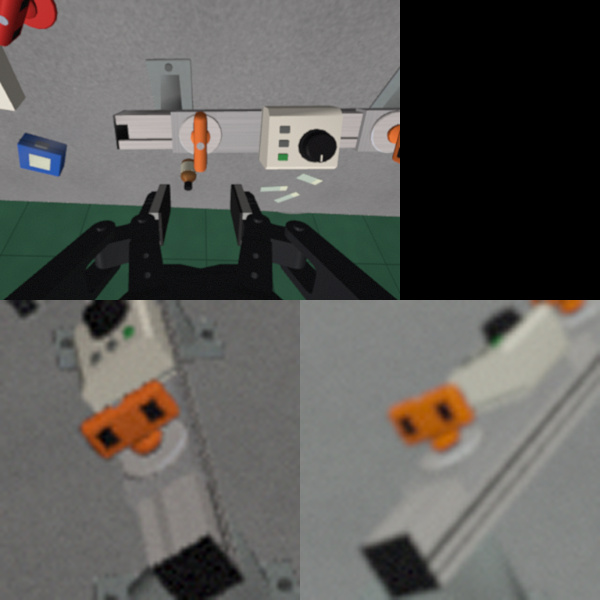

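Picture 9: the wing stands square across the rail with the collar seated on the foot. The unit and post haven't shifted, and the gripper is clear. Handing in.

```bash
python3 -c "
from plant import r; print(r.job_done())"
```

```text
the job is handed in; nothing more can be done
None
```

The control unit is fixed to the rail with the orange wing bolt, and I handed the job in at about 12.5 s of the 48 s allowed.

I took the bolt from the white block and put its head through the hole in the unit's foot and into the slot. I then pressed it against its spring collar, gave it a quarter turn, let it spring back under the lips, released it and backed off.

**What the last checks showed**
- **Head caught:** backing off before release, the force changed from spring push to an 8 N pull, so the head was bearing under the lips. The turn itself met almost no resistance (0.16 Nm or less).
- **Depth:** the wing's top stands 54–55 mm above the foot, where 54 mm is right for a locked bolt.
- **Squareness:** the wing is within about 1° of square across the rail in the wrist and scene views. The coarser side view put it about 7° off.
- **Other things:** image matching showed no shift of the unit or the post. I did not measure the slide box, the bottle or the red and purple look-alikes.

**What disagreed**
- While pressing in, force and position readings differed by about 2 mm on depth; either way the head was past the lips.
- The wing's centre came out within 1 mm of the hole's centre in the wrist view. The side and scene views put it 4–6 mm off, mostly along the slot.
- The jaws read 14.5 mm on the 16 mm wing.

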